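Hang a parts bin on the twin pegs of its rack

ROBOT

A 6-joint arm with a two-finger parallel gripper is mounted at the origin on the work surface. World frame = base frame: x ahead of the robot, y to its left, z up, the work surface at z = 0. Lengths are in m, angles in rad, forces in N, time in s.
With the tool pointing down it reaches from about 0.35 to 0.85 m from the base axis. Payload 8.1 kg.
Tool frame: the origin (TCP) lies at the very end of the fingers, on their centre line; the grasp point (between the pads) lies robot.grip_point_offset behind it (robot.grip_point_offset is the distance from the TCP to the grasp point, in m); z points along the fingers, y is the line along which they close (so a half turn about z gives the same grasp; the last joint's range is limited). The gripper opens to 93 mm and grips with 3 to 60 N. Pads are 15 mm wide; open, the fingers measure 128 mm over their backs; the gripper's body (75 mm by 188 mm) begins 65 mm behind the grasp point.
Start: joints at [-1.397, 0.13, 1.488, -0, 1.523, -0.085], TCP at [0.154, -0.58, 0.186] pointing down, gripper open.
Joint ranges: [-2.96, 2.96], [-0.89, 2.26], [0.02, 2.5], [-1.34, 4.48], [0, 2.73], [-2.66, 2.66]. Speed limits (rad/s): [2.39, 2.39, 2.79, 3.14, 3.14, 3.14].

INTERFACE

Orientations are given as a rotation vector (axis times angle).
In Python, from plant import robot, eyes gives the robot as it stands. The module is installed in compiled form; this text tells all that it offers.
- The arm moves only by the tool apply_moves, never from a script. Its argument "steps" is one flat list of numbers, 7 for each row, row after row: the shift along the tool's x, y, z in units of 30 mm (1.0 is 30 mm), then the turn, a rotation vector about the tool's x, y, z in units of 6 degrees (1.0 is 6 degrees), then the opening in per cent of the stroke, from 0 (shut) to 100 (fully open). In form: [dx, dy, dz, ax, ay, az, fingers, dx, dy, dz, ax, ay, az, fingers, ...]. A call has 1 to 12 rows; each row shifts and turns the commanded pose from where the row before left it, along the tool's axes as they then stand; what a row does not reach is not made up. A row lasts 1/12 s, in which the tool goes at most 41.7 mm and 7.16 degrees, less where a joint would pass 70% of its speed; a pose out of reach is approached as far as the arm can. A call is refused whole if a number of a shift passes 1 or a number of a turn 1, either way. A call with a gripper value outside its range is refused whole. The fingers move at their own pace and stop on an object; "grip_force" is the grip in N (left out, the last holds). Time passes only in rows, so rows that do not move let the fingers close. It gives the time, the measured TCP pose, the force, the opening and the grip force at its end, in the units of the state.
- robot.read_state(): the state, without advancing time (a new reading comes with each control period).
- eyes.read_camera(name): name is "side" or "top" or "wrist"; returns the picture (480x640x3 uint8, red, green, blue); there is no depth.
- eyes.calibration(name): a dict with "K" (3x3 intrinsics, pixels), "R" (3x3) and "t" (3): a world point X has camera coordinates R X + t. Camera axes: x right, y down, z forward; pixel columns grow to the right and rows downward; lengths in m; the calibration is good to about 2 mm. A picture is of the moment at which its call begins: read the wrist's pose just before it. calibration takes no time and is no camera call; for the wrist camera it gives the pose at the moment of the call.
- robot.close_job(): hands the job in; it is judged then, once.
Trained networks look in the newest picture that a camera, given by its name, has taken for a name from the list of things; names that differ only in an ending like _2 or _b are one class to them, and where a whole thing is asked for, a point or a joint stands for the part that bears it (a point fixed in the world has none). Each returns a list of dicts, best first, with "conf" (0 to 1); they miss things now and then, are a little off and sometimes report something else, mostly with a low value. They report only what shows in the picture. A call takes as long as a camera call. They do not tell look-alikes from the thing itself.
- eyes.search_frame(camera, thing): "rect" ([left, top, width, height] in pixels, round what is visible of it).
- eyes.place_of(camera, thing): "xy" ([column, row] in pixels: a listed point, or the origin of a listed thing).
The state is a dict: "t": time; "q": joint angles; "dq": joint speeds; "joint_torque": joint torques, N m; "tool_pos": TCP position; "orientation": TCP orientation; "force": force on the tool from outside, world axes, zero at the start; "wrist_torque": the same for the moment, N m; "opening": finger opening in m; "gripper_force": force on a finger pad.
Only numpy, scipy, OpenCV 4.12 (cv2) and the standard library are available. Lean on these libraries where they do the work, as an engineer would, in place of code of your own. Each camera call takes 0.05 s, during which the arm holds its last target. There are 200 camera calls.

TASK

Lift the parts bin with the steel back plate by its handle, keeping it level, and hang it on the small rack by feel: work both holes of the back plate over the rack's two pegs together without forcing it, push it on until the plate is flat against the rack, then let it down so that it hangs behind the peg heads. Let go of it and leave the other things on the counter where they are.

Things in the scene. Friction and masses are not known exactly. Their poses are not given: they have to be found in the camera images.
- bin: Parts bin: open blue tray 128 mm long (x), 116 wide (y), side walls 55 high, front wall 34, with a steel back plate on its +x end and a carrying handle across it. Stands upright on the counter; 0.3 to 0.7 kg, centre of mass about 20 mm behind the handle (+x). Origin on its underside, below the handle; +x from handle to back plate, +z up.
- bin_handle (a point): Centre of the bin's handle, 82 mm above its underside; the bin's axes. A level blue bar along y: 14 mm thick (x), 16 mm high, 116 mm long, held only at its two ends by posts on the side walls; about 55 mm free below it and at least 50 mm free on either side in x.
- bin_back (a point): On the back (+x) face of the bin's back plate, midway between its two holes: 70 mm in +x and 10 mm up from bin_handle; the bin's axes. Plate 4 mm thick, 130 mm wide, 120 mm high from the bin's underside. Two through holes at y = +40 and -40 mm at this height, each 16 mm wide and 20 mm high.
- rack: Heavy grey steel stand bolted to the counter, 250 mm wide, 164 mm high: two posts, a lower rail (40 to 66 mm up) and an upper slotted channel (118 to 164 mm up), whose faces lie in one upright plane, 70 mm in +x of this origin, which is on the counter. +x points into the rack (the way the bin is pushed on), +z up.
- rack_seat (a point): On the rack's front plane, midway across it, 137 mm above the counter; the rack's axes. The height at which bin_back lies when the bin hangs home, its hole tops resting on the peg necks. For pushing on, bin_back is held 6 mm higher (holes centred on the pegs), then let down. More than 40 N between bin and rack is forcing it.
- rack_pegs (a point): On the front plane, 6 mm above rack_seat, at the pegs' height. Two level pegs 80 mm apart (y) point to -x from a strip in the channel: neck 8 mm diameter, then from 7 to 24 mm in front of the plane a head of 13 mm, its last 4 mm tapered to 10. The strip's place is not measured: the pegs' middle lies up to 18 mm to either side (y) of this point, to be seen or felt.
- plain_bin: Bystander: little open blue bin without handle or back plate, 90 x 70 x 50 mm; origin under its centre.
- jar: Bystander: clear jar, 56 mm diameter, 75 mm high; origin under its centre.
- wrench: Bystander: steel wrench lying flat, 150 mm long along its x; origin under its middle.
Not all that is in view belongs to the job. What is meant by the bin is not green or white, and is the larger of those in its own colour.

How it is judged:
By the outcome, as a careful person would: the job done as asked, in the order asked, and still so for the second after the job is handed in, with the robot touching nothing.
It also fails if it takes over 64 s, if anything falls off the work surface, if the arm or the gripper's body presses on something with over 40 N, if the wrist force passes 120 N, or if a joint passes its speed limit or range.

## Working session

There is one attempt and no reset: what is moved stays moved. The work goes in short steps, Python scripts to look and compute and a tool call to move; the robot and the scene stay as the last step left them, time stands still between calls to the robot, and variables do not carry over. Pictures are saved under pics/ and viewed, at most 10 in all, crops included, and the job is handed in when it is done.

Besides the shell and the picture viewer there is one more tool, called after "Call:" as name(argument=value, ...) on one line, values as JSON. apply_moves: Moves the arm, as the interface text tells. Its arguments: {"type":"object","properties":{"steps":{"type":"array"},"grip_force":{"type":"number"}},"required":["steps"]}

```bash
mkdir -p pics; cat > h.py <<'E'
import numpy as np, cv2
from plant import robot, eyes
from scipy.spatial.transform import Rotation as Ro
def tri(obs):
    A=[];b=[]
    for c,(u,v) in obs:
        P=c['K']@np.c_[c['R'],c['t']]
        for r in (u*P[2]-P[0], v*P[2]-P[1]):
            r=r/np.linalg.norm(r[:3]); A.append(r[:3]); b.append(-r[3])
    x=np.linalg.lstsq(np.array(A),np.array(b),rcond=None)
    return x[0], x[1]
def onz(c,uv,z):
    d=c['R'].T@np.linalg.solve(c['K'],[uv[0],uv[1],1]); o=-c['R'].T@np.array(c['t'])
    return o+d*(z-o[2])/d[2]
def proj(c,X):
    p=c['K']@(c['R']@np.array(X)+c['t']); return p[:2]/p[2]
def save(n,im): cv2.imwrite('pics/'+n,im[:,:,::-1])
E
python3 - <<'E'
from h import *
print(robot.read_state(), robot.grip_point_offset)
ims=[]
for c in('side','top','wrist'):
    im=eyes.read_camera(c); ims.append(im)
    k=eyes.calibration(c); print(c,-k['R'].T@k['t'],k['R'][2])
    if c!='wrist':
        for n in('bin','bin_handle','bin_back','rack','rack_seat','rack_pegs'):
            print(n,[(np.round(d['xy']),round(d['conf'],2)) for d in eyes.place_of(c,n)])
save('side.png',ims[0]);save('top.png',ims[1])
E
```

```text
{'t': 0.0, 'q': array([-1.39736822e+00,  1.31152804e-01,  1.48928337e+00, -1.86899122e-06,
        1.52297417e+00, -8.54088693e-02]), 'dq': array([-0.00072732, -0.00104594, -0.00117585,  0.00138048, -0.00198935,
        0.00040896]), 'joint_torque': array([ 2.44466719e-03, -5.59837925e+01, -4.91754055e+01,  7.69798388e-02,
        3.55513638e-02, -1.79358540e-04]), 'tool_pos': array([ 0.15348167, -0.57939291,  0.18499024]), 'orientation': array([-3.11351918e+00, -4.05211931e-01,  1.28471798e-04]), 'force': array([-0.4002529 ,  0.73084479, -0.80342981]), 'wrist_torque': array([ 0.01090341, -0.01274218,  0.00090832]), 'gripper_force': 0.0, 'opening': 0.09284156936465977} 0.0188
side [0.50336675 0.66341872 0.86147733] [ 0.05405356 -0.61213622 -0.78890269]
bin [(array([337., 319.]), 0.81), (array([434., 412.]), 0.73), (array([220., 316.]), 0.71)]
bin_handle [(array([438., 403.]), 0.9), (array([336., 298.]), 0.89), (array([213., 296.]), 0.57), (array([238., 234.]), 0.31)]
bin_back [(array([424., 426.]), 0.9), (array([302., 285.]), 0.74), (array([218., 326.]), 0.7), (array([406., 307.]), 0.62)]
rack []
rack_seat [(array([329., 131.]), 0.98)]
rack_pegs [(array([326., 131.]), 0.87), (array([237., 233.]), 0.5)]
top [0.35991316 0.05620843 1.23070291] [ 0.1896552   0.00145386 -0.98184968]
bin [(array([174., 360.]), 0.88), (array([256., 282.]), 0.85), (array([254., 171.]), 0.65), (array([254., 361.]), 0.64)]
bin_handle [(array([165., 360.]), 0.82), (array([247., 157.]), 0.81), (array([257., 366.]), 0.77), (array([251., 274.]), 0.55)]
bin_back [(array([260., 235.]), 0.97), (array([217., 166.]), 0.92), (array([144., 349.]), 0.85), (array([252., 337.]), 0.6)]
rack []
rack_seat [(array([456., 240.]), 0.83)]
rack_pegs [(array([458., 237.]), 0.98)]
wrist [ 0.22910837 -0.55960538  0.38574545] [-0.27041782 -0.07054881 -0.96015471]
```

View pics/side.png

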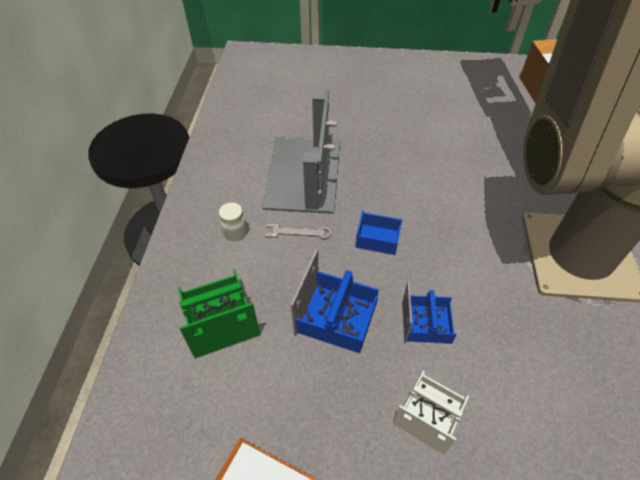

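View pics/top.png

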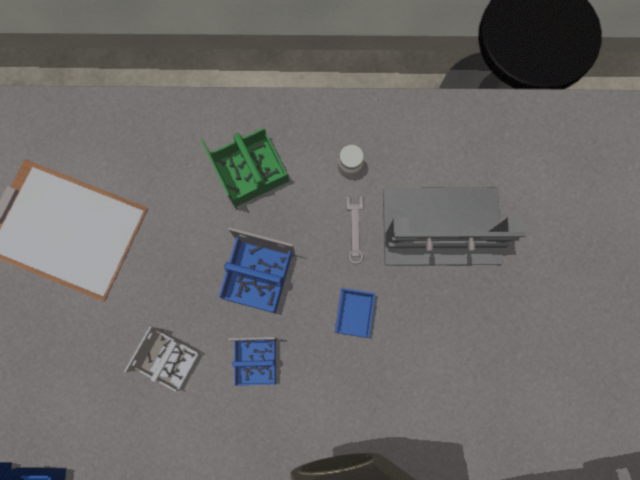

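The larger blue bin is at about (258,273) in top and (340,305) in side, with its plate towards +x and turned slightly clockwise. The rack is at about (450,240) in top and (318,150) in side, with its pegs towards the robot. I'll zoom in for finer points.

```bash
python3 - <<'E'
from h import *
s=cv2.imread('pics/side.png');t=cv2.imread('pics/top.png')
def crop(im,x,y,w=100,h=75): 
    o=cv2.resize(im[y:y+h,x:x+w],(400,300),interpolation=cv2.INTER_CUBIC)
    return o
a=crop(t,210,225);b=crop(s,285,250,112,84*1) if 0 else crop(s,288,250,100,75+25)[:, :]
b=cv2.resize(s[245:350,285:385],(400,300)) if 0 else crop(s,287,250,100,75)
c=crop(t,380,185,150,112) if 0 else crop(t,390,190,140,105); d=crop(s,260,85,100*1+40,105+0) if 0 else crop(s,250,85,180,135)
cv2.imwrite('pics/z1.png',np.vstack([np.hstack([a,b]),np.hstack([c,d])]))
ks,kt=eyes.calibration('side'),eyes.calibration('top')
for n,p,q in(('handle',(336,298),(251,274)),('back',(302,285),(260,235)),('seat',(329,131),(456,240)),('pegs',(326,131),(458,237)),('bin',(337,319),(256,282))):
    print(n,tri([(ks,p),(kt,q)]))
E
```

```text
handle (array([0.51833151, 0.20018719, 0.0786174 ]), array([2.06306237e-05]))
back (array([0.58943665, 0.18374775, 0.09129572]), array([1.59278572e-05]))
seat (array([ 0.57045991, -0.19577595,  0.14516163]), array([3.17915747e-05]))
pegs (array([ 0.57751384, -0.2010039 ,  0.14025072]), array([2.87414544e-05]))
bin (array([ 0.51362713,  0.199222  , -0.00479401]), array([3.94501202e-05]))
```

View pics/z1.png

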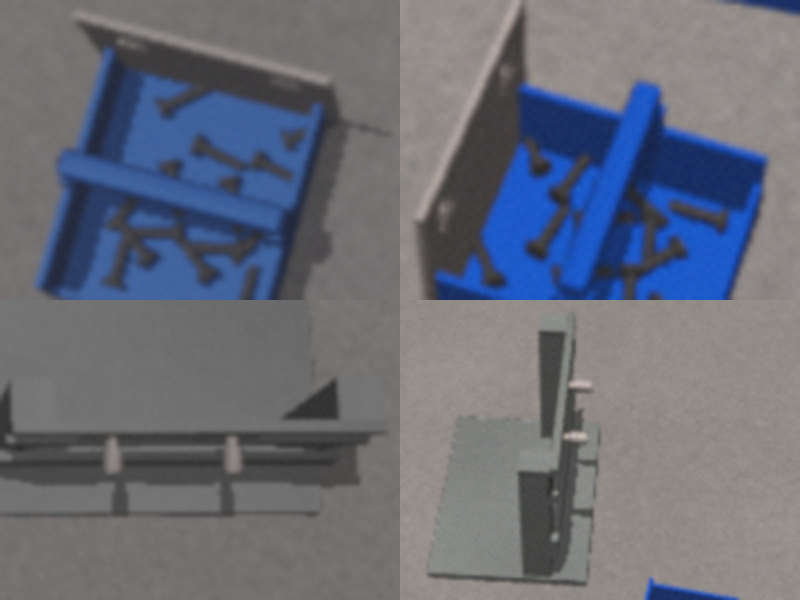

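```bash
python3 - <<'E'
from h import *
ks,kt=eyes.calibration('side'),eyes.calibration('top')
def T(n,a,b,z):
    A,B=onz(kt,a,z),onz(kt,b,z); print(n,A.round(4),B.round(4),'mid',((A+B)/2).round(4),'len',np.linalg.norm(A-B).round(4),'dir',np.degrees(np.arctan2(*(B-A)[1::-1])).round(2)) if 0 else print(n,A.round(4),B.round(4),'mid',((A+B)/2).round(4),'len',np.linalg.norm(A-B).round(4),'yaw',np.degrees(np.arctan2((A-B)[1],(A-B)[0])-np.pi/2).round(2))
T('handle',(226.2,265),(282.5,278.8),.09)
T('plate',(229.2,228.8),(293,245.5),.12)
T('tips',(429.5,250.2),(471.9,250.2),.143)
T('roots',(429.2,238),(470.9,238),.143)
T('racktop',(393.5,236.9),(524.8,236.5),.164)
print(tri([(kt,(429.5,250.2)),(ks,(334.2,146.7))]),tri([(kt,(471.9,250.2)),(ks,(336.4,123.7))]))
k=eyes.calibration('wrist');s=robot.read_state();R=Ro.from_rotvec(s['orientation']).as_matrix()
print(R.round(3)); print('cam in tool',R.T@(-k['R'].T@k['t']-s['tool_pos']), (k['R']@R).round(3))
E
```

```text
handle [0.5312 0.249  0.09  ] [0.5045 0.1366 0.09  ] mid [0.5179 0.1928 0.09  ] len 0.1155 yaw -13.36
plate [0.5984 0.2409 0.12  ] [0.5661 0.1154 0.12  ] mid [0.5822 0.1781 0.12  ] len 0.1295 yaw -14.42
tips [ 0.5547 -0.1458  0.143 ] [ 0.5554 -0.2265  0.143 ] mid [ 0.5551 -0.1861  0.143 ] len 0.0807 yaw 0.45
roots [ 0.5784 -0.1458  0.143 ] [ 0.579  -0.2255  0.143 ] mid [ 0.5787 -0.1857  0.143 ] len 0.0797 yaw 0.45
racktop [ 0.5758 -0.0751  0.164 ] [ 0.5785 -0.3213  0.164 ] mid [ 0.5771 -0.1982  0.164 ] len 0.2462 yaw 0.63
(array([ 0.55285352, -0.14541967,  0.14338116]), array([6.5096787e-06])) (array([ 0.55374984, -0.22656803,  0.14140064]), array([7.16063434e-06]))
[[ 0.967  0.256  0.   ]
 [ 0.256 -0.967 -0.   ]
 [ 0.     0.    -1.   ]]
cam in tool [ 0.0782408  -0.00040679 -0.19964858] [[-0.002  1.     0.001]
 [-0.96  -0.001 -0.279]
 [-0.279 -0.001  0.96 ]]
```

Plan in numbers. The bin handle is at about (0.517, 0.193) with yaw −14°. The pegs' middle is at about y = −0.186, with the rack plane at x ≈ 0.578 and rack yaw ≈ 0.5°. First I turn the tool, then go above the handle.

Call:
apply_moves(steps=[0,0,0,0,0,-1,50,0,0,0,0,0,-1,50,0,0,0,0,0,-1,50,0,0,0,0,0,-1,50,0,0,0,0,0,-1,50,0,0,0,0,0,-1,50,0,0,0,0,0,-1,50,0,0,0,0,0,-1,50,0,0,0,0,0,-1,50,0,0,0,0,0,-1,50,0,0,0,0,0,-0.2,50,0,0,0,0,0,0,50], grip_force=40)

```text
t: 1.75
tool_pos: [0.1536, -0.58, 0.1861]
orientation: [2.476, 1.933, -0.0]
force: [-0.8, 1.2, 0.8]
opening: 0.0462
gripper_force: 0.0
```

Call:
apply_moves(steps=[1,0.2,0,0,0,0,50,1,0.2,0,0,0,0,50,1,0.2,0,0,0,0,50,1,0.2,0,0,0,0,50,1,0.2,0,0,0,0,50,1,0.2,0,0,0,0,50,1,0.2,0,0,0,0,50,1,0.2,0,0,0,0,50,1,0.2,0,0,0,0,50,1,0.2,0,0,0,0,50,1,0.2,0,0,0,0,50,1,0.2,0,0,0,0,50])

```text
t: 2.75
tool_pos: [0.3107, -0.2468, 0.1863]
orientation: [2.479, 1.929, 0.0]
force: [0.1, 0.3, -0.1]
opening: 0.0466
gripper_force: 0.0
```

Call:
apply_moves(steps=[1,0.2,0,0,0,0,50,1,0.2,0,0,0,0,50,1,0.2,0,0,0,0,50,1,0.2,0,0,0,0,50,1,0.2,0,0,0,0,50,1,0.2,0,0,0,0,50,1,0.2,0,0,0,0,50,1,0.2,0,0,0,0,50,1,0.2,0,0,0,0,50,1,0.2,0,0,0,0,50,1,0.2,0,0,0,0,50,0,0,0,0,0,0,50])

```text
t: 3.75
tool_pos: [0.4553, 0.0604, 0.1861]
orientation: [-2.475, -1.934, -0.003]
force: [0.2, 0.4, 0.3]
opening: 0.0464
gripper_force: 0.0
```

```bash
python3 - <<'E'
from h import *
k=eyes.calibration('wrist');im=eyes.read_camera('wrist');save('w1.png',im)
for n in('bin_handle','bin_back','bin'):print(n,[(np.round(d['xy'],1),round(d['conf'],2)) for d in eyes.place_of('wrist',n)])
for X in((.517,.193,.09),(.5312,.249,.09),(.5045,.1366,.09),(.5822,.1781,.12)):print(proj(k,X))
E
```

```text
bin_handle [(array([368.4,   0. ]), 0.76), (array([120.1,  82.3]), 0.6)]
bin_back [(array([184.7,  61.5]), 0.75)]
bin [(array([361.7,  28.5]), 0.83), (array([150.5,  87.3]), 0.78)]
[371.87720704   6.71853304]
[ 375.00404948 -104.33702497]
[371.78387969 105.17417282]
[499.50565318  -9.73344855]
```

View pics/w1.png

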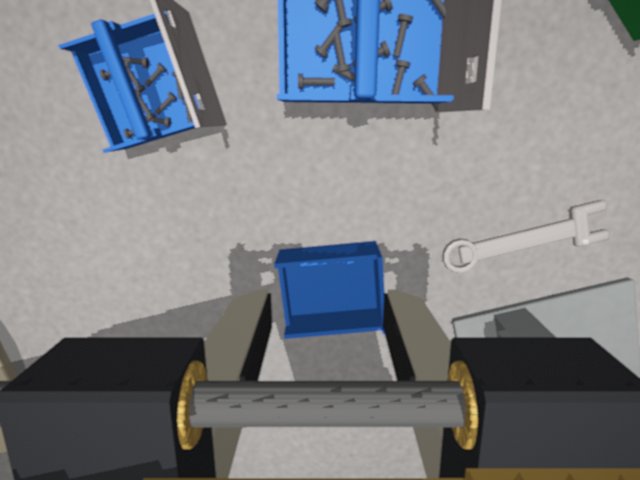

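The wrist picture shows the target bin at top centre, with its handle along column 367 (end at row 97) and its plate on the right. Predicted column was 372, so the fit is good. The wall edges are nearly square to the picture, which confirms the yaw.

Call:
apply_moves(steps=[1,0.2,0,0,0,0,50,1,0.2,0,0,0,0,50,1,0.2,0,0,0,0,50,0.8,0.2,0,0,0,0,50,0,0,0,0,0,0,50,0,0,0,0,0,0,50])

```text
t: 4.45
tool_pos: [0.5049, 0.1606, 0.1859]
orientation: [2.476, 1.934, -0.001]
force: [0.0, -0.7, -0.5]
opening: 0.0463
gripper_force: 0.0
```

```bash
python3 - <<'E'
from h import *
s=robot.read_state();k=eyes.calibration('wrist');im=eyes.read_camera('wrist');save('w2.png',im)
print(s['tool_pos'],Ro.from_rotvec(s['orientation']).as_matrix().round(4).tolist())
for n in('bin_handle','bin_back','bin'):print(n,[(np.round(d['xy'],1),round(d['conf'],2)) for d in eyes.place_of('wrist',n)])
for X in((.517,.193,.09),(.5312,.249,.09),(.5045,.1366,.09),(.5822,.1781,.12)):print(proj(k,X))
E
```

```text
[0.50494785 0.16058654 0.18586601] [[0.2422, 0.9702, -0.0005], [0.9702, -0.2422, -0.0005], [-0.0006, -0.0004, -1.0]]
bin_handle [(array([326.7, 173. ]), 0.67)]
bin_back []
bin [(array([599.1,  70.8]), 0.94), (array([328.6, 162.1]), 0.78), (array([140.5, 217.6]), 0.59), (array([66.1,  7.5]), 0.57)]
[332.68716314 183.66443414]
[333.20841649  94.50114643]
[334.64120083 263.59619548]
[441.71729702 188.58860836]
```

View pics/w2.png

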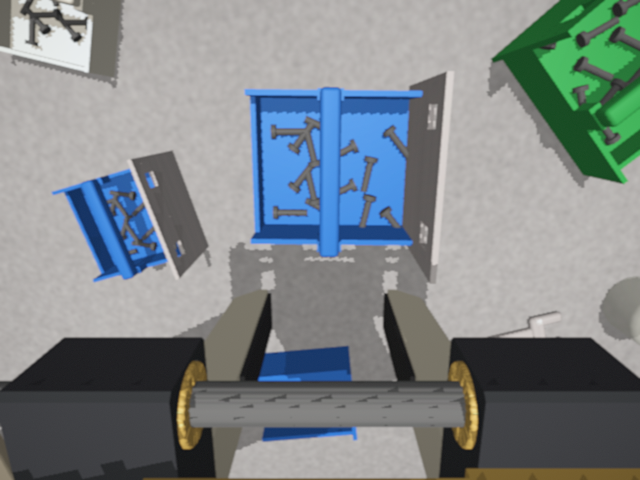

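```bash
python3 - <<'E'
from h import *
k=eyes.calibration('wrist');s=robot.read_state();R=Ro.from_rotvec(s['orientation']).as_matrix()
for a,b,z in(((330,88),(329,255),.09),((451,72),(434,281),.12),((423,91),(411,243),.055),((247,92),(252,241),.034)):
    A,B=onz(k,a,z),onz(k,b,z);d=A-B;m=(A+B)/2;print(A.round(4),B.round(4),'mid',m.round(4),'len',np.linalg.norm(d).round(4),'yaw',np.degrees(np.arctan2(d[1],d[0])).round(2)-90,'tool',(R.T@(m-s['tool_pos'])).round(4))
kt=eyes.calibration('top')
print(tri([(k,(329.5,171.5)),(kt,(254.4,271.9))]))
E
```

```text
[0.5301 0.2525 0.09  ] [0.5019 0.1429 0.09  ] mid [0.516  0.1977 0.09  ] len 0.1131 yaw -14.430000000000007 tool [0.0396 0.0017 0.0962]
[0.599  0.2421 0.12  ] [0.5667 0.1181 0.12  ] mid [0.5828 0.1801 0.12  ] len 0.1282 yaw -14.590000000000003 tool [0.0388 0.0708 0.0662]
[0.5955 0.2361 0.055 ] [0.565  0.1258 0.055 ] mid [0.5802 0.1809 0.055 ] len 0.1144 yaw -15.420000000000002 tool [0.039  0.0681 0.1312]
[0.4686 0.2685 0.034 ] [0.4376 0.1534 0.034 ] mid [0.4531 0.211  0.034 ] len 0.1192 yaw -15.090000000000003 tool [ 0.0372 -0.0626  0.1522]
(array([0.51848951, 0.19659924, 0.06907764]), array([1.48421636e-05]))
```

The handle runs vertically at column 329, rows 88–255. That puts it 39 mm in tool x and 2 mm in tool y away, so I go to it and down to TCP z = 0.063.

Call:
apply_moves(steps=[0.7,0.06,0,0,0,0.1,50,0.6,0,0,0,0,0,50,0,0,1,0,0,0,50,0,0,1,0,0,0,50,0,0,0.8,0,0,0,50,0,0,0.6,0,0,0,50,0,0,0.4,0,0,0,50,0,0,0.3,0,0,0,50,0,0,0,0,0,0,50,0,0,0,0,0,0,50])

```text
t: 5.48
tool_pos: [0.5166, 0.1982, 0.0637]
orientation: [2.486, 1.921, 0.001]
force: [0.1, -0.2, 0.1]
opening: 0.0465
gripper_force: 0.0
```

Call:
apply_moves(steps=[0,0,0,0,0,0,20,0,0,0,0,0,0,10,0,0,0,0,0,0,0,0,0,0,0,0,0,0,0,0,0,0,0,0,0,0,0,0,0,0,0,0,0,0,0,0,0,0,0], grip_force=55)

```text
t: 6.07
tool_pos: [0.5163, 0.1985, 0.0631]
orientation: [2.485, 1.922, 0.0]
force: [0.2, -0.3, 0.2]
opening: 0.0043
gripper_force: 0.0
```

The fingers closed to 4 mm without force, so they missed the handle. I look before doing anything else.

```bash
python3 - <<'E'
from h import *
s=robot.read_state();print(s['opening'],s['gripper_force'],s['tool_pos'])
im=eyes.read_camera('wrist');b=eyes.read_camera('side');t=eyes.read_camera('top')
z=lambda i,x,y:cv2.resize(i[y:y+150,x:x+200],(400,300),interpolation=cv2.INTER_CUBIC)
save('m1.png',np.vstack([np.hstack([cv2.resize(im,(400,300)),z(b,250,200)]),np.hstack([z(t,160,200),z(im,220,200)])]))
E
```

```text
0.004335234955914284 0.0 [0.51628272 0.19848743 0.06312402]
```

View pics/m1.png

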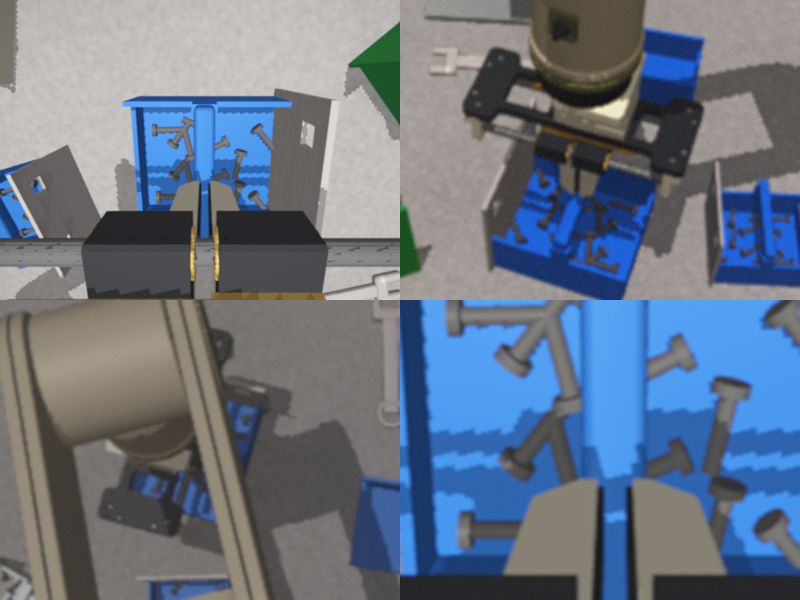

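```bash
python3 - <<'E'
from h import *
ks,kt=eyes.calibration('side'),eyes.calibration('top')
A=lambda x,y:(210+x/4,225+y/4); B=lambda x,y:(287+(x-400)/4,250+y/4)
for n,a,b in(('h far(-y)',A(290,213),B(648,90)),('h near(+y)',A(63,160),B(580,285)),('plate -y',A(332,82),B(521,2)),('plate +y',A(77,15),B(418,220)),('wall -y/plate',A(322,104),B(521,92))):
    print(n,tri([(kt,a),(ks,b)]))
s=robot.read_state();print(s['opening'],s['gripper_force'])
k=eyes.calibration('wrist');print(proj(k,s['tool_pos']))
for z in(.05,.06,.07,.08,.09):
  print(z,[ (np.round(proj(k,s['tool_pos']+np.array([.25*d-.97*e,.968*d+.25*e,z-s['tool_pos'][2]])))) for d,e in((.058,0.),(.0,.0),(.03,.007),(.03,-.007))])
E
```

```text
h far(-y) (array([0.50384037, 0.13815039, 0.07647722]), array([2.489721e-05]))
h near(+y) (array([0.52846969, 0.25118333, 0.08536905]), array([2.38665163e-05]))
plate -y (array([0.56593674, 0.11611589, 0.11091772]), array([6.58467106e-06]))
plate +y (array([0.5986675 , 0.24170365, 0.11492199]), array([1.49097001e-06]))
wall -y/plate (array([0.56615446, 0.12461796, 0.04568479]), array([8.59120803e-06]))
0.0008975524588054083 0.0
[326.74821531 282.00477923]
0.05 [array([326., 160.]), array([327., 273.]), array([313., 217.]), array([341., 217.])]
0.06 [array([326., 162.]), array([327., 280.]), array([312., 221.]), array([341., 221.])]
0.07 [array([326., 165.]), array([327., 287.]), array([311., 226.]), array([342., 226.])]
0.08 [array([326., 167.]), array([327., 296.]), array([310., 232.]), array([342., 232.])]
0.09 [array([326., 170.]), array([327., 305.]), array([309., 238.]), array([343., 238.])]
```

Call:
apply_moves(steps=[0,0,0,0,0,0,0,0,0,0,0,0,0,0])

```text
t: 6.38
tool_pos: [0.5162, 0.1984, 0.063]
orientation: [-2.485, -1.922, 0.0]
force: [0.5, -0.2, 0.0]
opening: 0.0005
gripper_force: 0.0
```

Nothing is between the pads. In the wrist picture the fingertips seem to end just above the bar, so I open, go 20 mm lower (still well above the bin floor), and close again.

Call:
apply_moves(steps=[0,0,0,0,0,0,50,0,0,0,0,0,0,50,0,0,0,0,0,0,50,0,0,0,0,0,0,50,0,0,0,0,0,0,50,0,0,0,0,0,0,50,0,0,0,0,0,0,50,0,0,0,0,0,0,50])

```text
t: 7.05
tool_pos: [0.5163, 0.1985, 0.0631]
orientation: [2.485, 1.922, 0.0]
force: [0.5, -0.9, -0.6]
opening: 0.0456
gripper_force: 0.0
```

```bash
python3 - <<'E'
from h import *
im=eyes.read_camera('wrist');b=eyes.read_camera('side')
z=lambda i,x,y,w,h:cv2.resize(i[y:y+h,x:x+w],(400,400),interpolation=cv2.INTER_CUBIC)
save('m2.png',np.hstack([z(im,250,180,160,160),z(b,290,240,100,100)]))
E
```

```text
(no output)
```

View pics/m2.png

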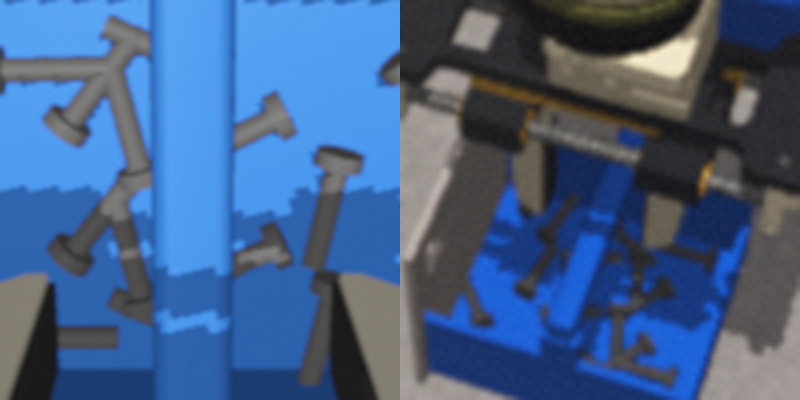

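The fingers straddle the bar (bar at crop column 190, tips at crop columns 45 and 335). The tips look level with the bar's top rather than below it. I go down 21 mm, feeling, then close.

Call:
apply_moves(steps=[0,0,0.3,0,0,0,50,0,0,0.2,0,0,0,50,0,0,0.2,0,0,0,50,0,0,0,0,0,0,50])

```text
t: 7.48
tool_pos: [0.5147, 0.198, 0.0397]
orientation: [-2.484, -1.921, 0.005]
force: [-0.3, -0.3, -0.5]
opening: 0.046
gripper_force: 0.0
```

Call:
apply_moves(steps=[0,0,0,0,0,0,0,0,0,0,0,0,0,0,0,0,0,0,0,0,0,0,0,0,0,0,0,0,0,0,0,0,0,0,0,0,0,0,0,0,0,0,0,0,0,0,0,0,0], grip_force=30)

```text
t: 8.07
tool_pos: [0.5164, 0.1986, 0.0424]
orientation: [2.485, 1.922, 0.001]
force: [-0.1, 0.5, 1.5]
opening: 0.0134
gripper_force: 30.0
```

The handle is now held (13.4 mm, 30 N), so heights will go by the lift from here (TCP z = 0.0424 with the bin standing). Lift 90 mm, square up and go across.

Call:
apply_moves(steps=[0,0,0,0,0,0,0,0,0,0,0,0,0,0,0,0,-0.2,0,0,0,0,0,0,-0.4,0,0,0,0,0,0,-0.5,0,0,0,0,0,0,-0.5,0,0,0,0,0,0,-0.5,0,0,0,0,0,0,-0.5,0,0,0,0,0,0,-0.4,0,0,0,0,0,0,0,0,0,0,0,0,0,0,0,0,0,0], grip_force=60)

```text
t: 8.98
tool_pos: [0.5169, 0.1986, 0.133]
orientation: [2.485, 1.921, 0.003]
force: [-0.4, -1.0, -3.8]
opening: 0.0136
gripper_force: 60.0
```

```bash
python3 - <<'E'
from h import *
s=robot.read_state();print({k:np.round(s[k],4) for k in('tool_pos','orientation','force','wrist_torque','opening','gripper_force')})
E
```

```text
{'tool_pos': array([0.5169, 0.1986, 0.133 ]), 'orientation': array([2.4846, 1.9214, 0.0026]), 'force': array([-0.3835, -0.9795, -3.7708]), 'wrist_torque': array([-0.0449,  0.0935,  0.0039]), 'opening': np.float64(0.0136), 'gripper_force': np.float64(59.9997)}
```

Call:
apply_moves(steps=[0,0,0,0,0,-0.5,0,0,0,0,0,0,-0.7,0,0,0,0,0,0,-0.7,0,0,0,0,0,0,-0.6,0,-0.4,-0.1,0,0,0,0,0,-0.7,-0.2,0,0,0,0,0,-0.9,-0.3,0,0,0,0,0,-0.9,-0.3,0,0,0,0,0,-0.9,-0.3,0,0,0,0,0,-0.9,-0.3,0,0,0,0,0,-0.9,-0.3,0,0,0,0,0,-0.9,-0.3,0,0,0,0,0])

```text
t: 9.98
tool_pos: [0.453, 0.0014, 0.1309]
orientation: [-2.214, -2.227, 0.002]
force: [-0.6, -0.2, -3.3]
opening: 0.0135
gripper_force: 60.0
```

Call:
apply_moves(steps=[-0.9,-0.2,0,0,0,0,0,-0.9,-0.2,0,0,0,0,0,-0.9,-0.2,0,0,0,0,0,-0.9,0,0,0,0,0,0,-0.9,0,0,0,0,0,0,-0.7,0,0,0,0,0,0,-0.6,0,0,0,0,0,0,-0.3,0,0,0,0,0,0,-0.2,0,0,0,0,0,0,0,0,0,0,0,0,0,0,0,0,0,0,0,0])

```text
t: 10.9
tool_pos: [0.4378, -0.1856, 0.1316]
orientation: [-2.213, -2.228, -0.0]
force: [0.5, 0.2, -3.7]
opening: 0.0133
gripper_force: 60.0
```

```bash
python3 - <<'E'
from h import *
s=robot.read_state();print({k:np.round(s[k],4) for k in('tool_pos','orientation','force','wrist_torque','opening','gripper_force')})
E
```

```text
{'tool_pos': array([ 0.4378, -0.1856,  0.1316]), 'orientation': array([-2.2131e+00, -2.2283e+00, -1.0000e-04]), 'force': array([ 0.53  ,  0.2332, -3.6976]), 'wrist_torque': array([-0.0506, -0.0077, -0.0585]), 'opening': np.float64(0.0133), 'gripper_force': np.float64(59.9996)}
```

Call:
apply_moves(steps=[0,0,0.3,0,0,0,0,0,0,0.4,0,0,0,0,0,0,0.3,0,0,0,0,0,0,0.25,0,0,0,0,0,0,0,0,0,0,0,0,0,0,0,0,0,0])

```text
t: 11.4
tool_pos: [0.4374, -0.1855, 0.0935]
orientation: [-2.211, -2.229, 0.001]
force: [0.0, 1.1, -3.5]
opening: 0.0132
gripper_force: 60.0
```

```bash
python3 - <<'E'
from h import *
s=robot.read_state();print(s['tool_pos'])
w=eyes.read_camera('wrist');b=eyes.read_camera('side');t=eyes.read_camera('top')
z=lambda i,x,y,w,h:cv2.resize(i[y:y+h,x:x+w],(400,300),interpolation=cv2.INTER_CUBIC)
for n,i in(('W3',w),('S3',b),('T3',t)): save(n+'.png',i)
save('m3.png',np.vstack([np.hstack([cv2.resize(w,(400,300)),z(b,270,80,140,105)]),np.hstack([z(t,390,190,140,105),z(w,400,0,240,180)])]))
E
```

```text
[ 0.43741656 -0.18550631  0.09345926]
```

View pics/m3.png

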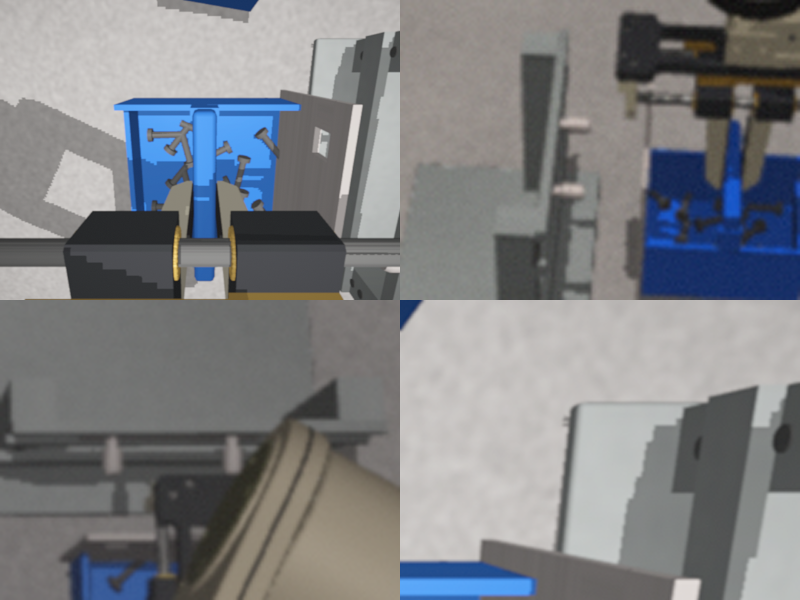

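Wrist view: the bin hangs level and square in the gripper, with the plate's +y hole at about (515,227). Top view: the plate's +y corner is at about (412,277), with the pegs ahead at columns 429.5 and 472. Next I compute the sideways offset.

```bash
python3 - <<'E'
from h import *
kt,ks,k=[eyes.calibration(c) for c in('top','side','wrist')]
t=cv2.imread('pics/T3.png').astype(int);s=cv2.imread('pics/S3.png').astype(int)
print('top patch'); g=t.sum(2)//3
for r in range(268,290,2): print(r,g[r,404:440:1].tolist())
# expected positions
x=.4374; 
for n,X in(('plate +y corner back',(x+.07,-.121,.171)),('wall',(x+.06,-.128,.106)),('hole+y',(x+.066,-.1455,.143)),('handle end',(x,-.1275,.141))):print(n,'top',proj(kt,X).round(1),'side',proj(ks,X).round(1),'wrist',proj(k,X).round(1))
for c in('top','side','wrist'):
  for n in('bin_back','bin_handle','rack_pegs'):print(c,n,[(np.round(d['xy'],1).tolist(),round(d['conf'],2)) for d in eyes.place_of(c,n)])
E
```

```text
top patch
268 [116, 116, 117, 117, 113, 114, 114, 116, 116, 114, 115, 113, 112, 113, 116, 117, 117, 114, 113, 115, 116, 116, 118, 116, 118, 118, 118, 117, 116, 117, 116, 117, 117, 115, 115, 114]
270 [114, 114, 115, 116, 117, 114, 115, 117, 117, 118, 120, 120, 117, 116, 117, 116, 115, 115, 116, 116, 116, 117, 118, 119, 118, 117, 115, 116, 118, 119, 118, 117, 118, 117, 117, 117]
272 [115, 114, 115, 115, 115, 114, 114, 114, 114, 116, 117, 117, 116, 112, 107, 100, 110, 128, 134, 135, 136, 135, 136, 135, 136, 135, 135, 135, 136, 137, 136, 135, 136, 135, 135, 136]
274 [116, 117, 117, 117, 116, 115, 114, 114, 115, 115, 115, 112, 106, 93, 77, 68, 75, 83, 88, 89, 89, 89, 90, 90, 92, 92, 92, 92, 92, 90, 92, 89, 88, 89, 89, 89]
276 [115, 115, 115, 115, 115, 115, 116, 115, 114, 110, 102, 89, 74, 67, 63, 61, 61, 61, 60, 62, 62, 61, 65, 75, 78, 80, 79, 79, 78, 77, 71, 61, 60, 60, 59, 60]
278 [114, 115, 115, 117, 117, 115, 114, 108, 94, 79, 68, 63, 62, 62, 57, 62, 65, 61, 62, 63, 60, 63, 62, 61, 61, 61, 61, 61, 62, 60, 59, 61, 61, 59, 58, 60]
280 [116, 116, 118, 117, 117, 113, 101, 81, 65, 63, 57, 
[... 917 characters left out ...]
55.9 147.9] wrist [506.5 225.6]
handle end top [421.2 312.2] side [385.8 155.9] wrist [323.8 173.7]
top bin_back [([450.8, 273.1], 0.75), ([216.6, 166.7], 0.74), ([253.8, 338.0], 0.66), ([140.3, 348.0], 0.6)]
top bin_handle [([166.1, 362.2], 0.87), ([255.3, 365.2], 0.77), ([248.2, 157.8], 0.71), ([451.4, 312.4], 0.68)]
top rack_pegs [([454.6, 238.3], 0.94)]
side bin_back [([355.3, 135.5], 0.71), ([408.6, 303.0], 0.62), ([219.1, 323.5], 0.56)]
side bin_handle [([212.8, 297.9], 0.93), ([434.0, 309.9], 0.79), ([437.9, 402.9], 0.74), ([385.4, 142.9], 0.58)]
side rack_pegs [([324.1, 130.5], 0.85)]
wrist bin_back [([509.3, 329.5], 0.83)]
wrist bin_handle [([324.3, 318.8], 0.67)]
wrist rack_pegs []
```

The plate lies about 1 mm too far to −y of the pegs, and height and level agree. I nudge 1 mm to +y and approach to about 10 mm short of the tips.

Call:
apply_moves(steps=[0.03,0.2,0,0,0,0,0,0,0.3,0,0,0,0,0,0,0.3,0,0,0,0,0,0,0.3,0,0,0,0,0,0,0.1,0,0,0,0,0,0,0,0,0,0,0,0,0,0,0,0,0,0,0])

```text
t: 12.58
tool_pos: [0.4742, -0.1848, 0.0943]
orientation: [-2.212, -2.23, 0.001]
force: [0.1, -0.1, -2.9]
opening: 0.0133
gripper_force: 60.0
```

```bash
python3 - <<'E'
from h import *
s=robot.read_state();print(s['tool_pos'],s['orientation'])
w=eyes.read_camera('wrist');b=eyes.read_camera('side');t=eyes.read_camera('top')
z=lambda i,x,y,w,h:cv2.resize(i[y:y+h,x:x+w],(400,300),interpolation=cv2.INTER_CUBIC)
save('m4.png',np.vstack([np.hstack([z(w,400,120,240,180),z(b,290,95,100,75)]),np.hstack([z(t,400,225,60,45),z(w,540,280,100,75)])]))
for c in('top','side','wrist'):
  for n in('bin_back','rack_pegs'):print(c,n,[(np.round(d['xy'],1).tolist(),round(d['conf'],2)) for d in eyes.place_of(c,n)])
E
```

```text
[ 0.47415732 -0.18482707  0.09426045] [-2.21205907e+00 -2.22973540e+00  5.50942793e-04]
top bin_back [([251.2, 336.1], 0.94), ([141.2, 347.2], 0.89), ([216.0, 169.6], 0.86), ([449.3, 253.3], 0.73)]
top rack_pegs [([454.3, 239.9], 0.74)]
side bin_back [([337.7, 134.7], 0.81), ([220.1, 321.5], 0.78), ([407.6, 303.9], 0.57), ([425.0, 426.5], 0.57), ([299.2, 233.7], 0.48)]
side rack_pegs [([324.3, 132.8], 0.91)]
wrist bin_back [([512.8, 331.9], 0.82)]
wrist rack_pegs [([590.0, 361.6], 0.66)]
```

View pics/m4.png

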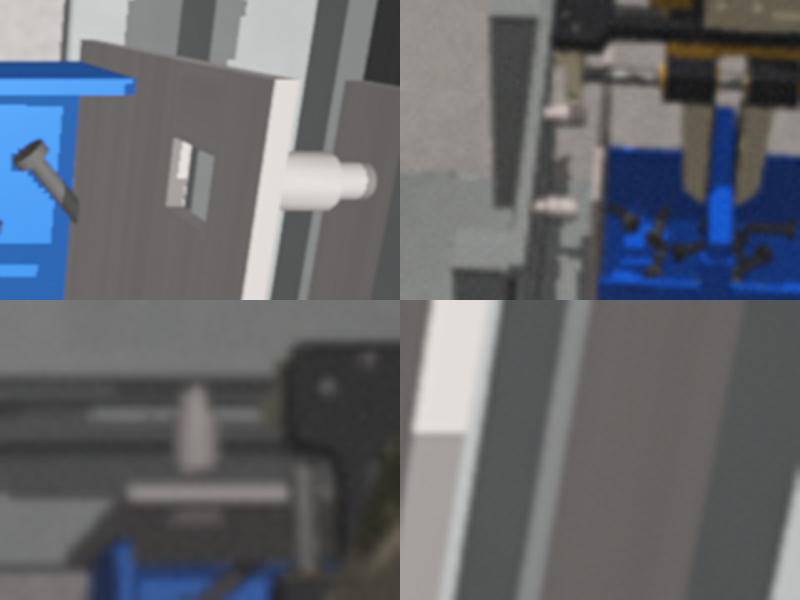

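Alignment looks good. In the wrist crop the peg axis (row ≈228) meets the hole centre (row ≈228). In the top crop the peg (column 429.3) lines up with the hole's light patch (429.3). Now I push on gently and watch the force.

Call:
apply_moves(steps=[0,0.1,0,0,0,0,0,0,0.1,0,0,0,0,0,0,0.1,0,0,0,0,0,0,0.1,0,0,0,0,0,0,0,0,0,0,0,0])

```text
t: 13.45
tool_pos: [0.4868, -0.1849, 0.0946]
orientation: [2.213, 2.23, 0.0]
force: [1.1, -0.5, -3.9]
opening: 0.0132
gripper_force: 60.0
```

```bash
cat > st.py <<'E'
from h import *
s=robot.read_state();print({k:np.round(s[k],4).tolist() for k in('tool_pos','orientation','force','wrist_torque','opening')})
E
python3 st.py
```

```text
{'tool_pos': [0.4868, -0.1849, 0.0946], 'orientation': [2.2128, 2.2297, 0.0004], 'force': [1.0827, -0.4795, -3.9245], 'wrist_torque': [0.0197, -0.0335, 0.0141], 'opening': 0.0132}
```

Call:
apply_moves(steps=[0,0.1,0.02,0,0,0,0,0,0.1,0,0,0,0,0,0,0.05,0,0,0,0,0,0,0,0,0,0,0,0])

```text
t: 13.78
tool_pos: [0.4939, -0.1848, 0.0939]
orientation: [2.213, 2.23, 0.0]
force: [0.3, 0.3, -2.8]
opening: 0.0137
gripper_force: 60.0
```

```bash
python3 st.py
```

```text
{'tool_pos': [0.4939, -0.1848, 0.0939], 'orientation': [2.2129, 2.2299, 0.0001], 'force': [0.2777, 0.2955, -2.8371], 'wrist_torque': [-0.0601, -0.018, -0.034], 'opening': 0.0137}
```

No contact force 10 mm past the tips, so the pegs are in the holes. Continue.

Call:
apply_moves(steps=[0,0.1,0,0,0,0,0,0,0.1,0,0,0,0,0,0,0.1,0,0,0,0,0,0,0,0,0,0,0,0])

```text
t: 14.12
tool_pos: [0.5032, -0.1848, 0.0941]
orientation: [2.213, 2.23, 0.0]
force: [0.6, -0.4, -3.2]
opening: 0.0132
gripper_force: 60.0
```

```bash
python3 st.py
```

```text
{'tool_pos': [0.5032, -0.1848, 0.0941], 'orientation': [2.2127, 2.2296, 0.0004], 'force': [0.6285, -0.3536, -3.1968], 'wrist_torque': [-0.0653, -0.0064, -0.0356], 'opening': 0.0132}
```

Call:
apply_moves(steps=[0,0.05,0,0,0,0,0,0,0.03,0,0,0,0,0,0,0.03,0,0,0,0,0,0,0,0,0,0,0,0])

```text
t: 14.45
tool_pos: [0.506, -0.1847, 0.0939]
orientation: [2.213, 2.23, 0.0]
force: [0.1, -0.1, -2.8]
opening: 0.0136
gripper_force: 60.0
```

Call:
apply_moves(steps=[0,0.03,0,0,0,0,0,0,0.03,0,0,0,0,0,0,0,0,0,0,0,0])

```text
t: 14.7
tool_pos: [0.5066, -0.1848, 0.0937]
orientation: [-2.212, -2.228, 0.003]
force: [-5.7, -0.7, -1.1]
opening: 0.0133
gripper_force: 60.0
```

Contact with the rack plane at TCP x ≈ 0.5066, as expected. One more slight press to seat it flat.

Call:
apply_moves(steps=[0,0.03,0,0,0,0,0,0,0,0,0,0,0,0,0,0,0,0,0,0,0])

```text
t: 14.95
tool_pos: [0.5065, -0.1848, 0.0935]
orientation: [-2.211, -2.227, 0.005]
force: [-11.7, -0.5, 0.8]
opening: 0.0135
gripper_force: 60.0
```

```bash
python3 st.py
```

```text
{'tool_pos': [0.5065, -0.1848, 0.0935], 'orientation': [-2.2109, -2.2272, 0.0045], 'force': [-11.6561, -0.4733, 0.7832], 'wrist_torque': [-0.0515, 1.6747, 0.0729], 'opening': 0.0135}
```

The plate is flat (stopped at x = 0.5065, almost no yaw moment). I ease off the push and let it down.

Call:
apply_moves(steps=[0,-0.04,0,0,0,0,0,0,0,0.05,0,0,0,0,0,0,0.05,0,0,0,0,0,0,0.03,0,0,0,0,0,0,0,0,0,0,0])

```text
t: 15.37
tool_pos: [0.5066, -0.1847, 0.0896]
orientation: [-2.212, -2.229, 0.002]
force: [-3.9, -0.9, -1.9]
opening: 0.0133
gripper_force: 60.0
```

Call:
apply_moves(steps=[0,0,0.03,0,0,0,0,0,0,0.02,0,0,0,0,0,0,0,0,0,0,0])

```text
t: 15.62
tool_pos: [0.5066, -0.1847, 0.0882]
orientation: [-2.212, -2.229, 0.002]
force: [-6.6, -0.7, -1.6]
opening: 0.0132
gripper_force: 60.0
```

Call:
apply_moves(steps=[0,0,0.03,0,0,0,0,0,0,0.02,0,0,0,0,0,0,0,0,0,0,0])

```text
t: 15.87
tool_pos: [0.5066, -0.1847, 0.0871]
orientation: [-2.212, -2.229, 0.002]
force: [-7.8, 1.0, 2.1]
opening: 0.0132
gripper_force: 60.0
```

```bash
python3 st.py
```

```text
{'tool_pos': [0.5066, -0.1847, 0.0871], 'orientation': [-2.2122, -2.2288, 0.0017], 'force': [-7.8069, 0.965, 2.0701], 'wrist_torque': [-0.022, 1.1363, 0.136], 'opening': 0.0132}
```

The weight has passed to the pegs at z = 0.0871 (expected home 0.0874). Release.

Call:
apply_moves(steps=[0,0,0,0,0,0,20,0,0,0,0,0,0,30,0,0,0,0,0,0,40,0,0,0,0,0,0,50,0,0,0,0,0,0,50,0,0,0,0,0,0,50,0,0,0,0,0,0,50])

```text
t: 16.45
tool_pos: [0.5076, -0.1848, 0.0871]
orientation: [2.213, 2.23, 0.0]
force: [1.1, -0.7, -0.2]
opening: 0.0459
gripper_force: 0.0
```

```bash
python3 st.py; python3 - <<'E'
from h import *
b=eyes.read_camera('side');t=eyes.read_camera('top');w=eyes.read_camera('wrist')
z=lambda i,x,y,w,h:cv2.resize(i[y:y+h,x:x+w],(400,300),interpolation=cv2.INTER_CUBIC)
for c in('side','top'): print(c,[(np.round(d['xy'],1).tolist(),round(d['conf'],2)) for d in eyes.place_of(c,'bin_handle')])
E
```

```text
{'tool_pos': [0.5076, -0.1848, 0.0871], 'orientation': [2.2129, 2.2295, 0.0002], 'force': [1.1269, -0.6533, -0.1638], 'wrist_torque': [0.0112, -0.1095, -0.01], 'opening': 0.0459}
side [([353.5, 143.8], 0.93), ([439.0, 400.4], 0.8), ([212.1, 296.9], 0.76), ([433.7, 310.3], 0.66)]
top [([449.4, 277.3], 0.74), ([255.6, 368.2], 0.7), ([250.9, 156.3], 0.58), ([164.7, 362.9], 0.58)]
```

Call:
apply_moves(steps=[0,0,-0.3,0,0,0,50,0,0,-0.5,0,0,0,50,0,0,-0.8,0,0,0,50,0,0,-0.9,0,0,0,50,0,0,-0.9,0,0,0,50,0,0,-0.9,0,0,0,50,0,-0.8,-0.5,0,0,0,50,0,-0.9,0,0,0,0,50,0,-0.9,0,0,0,0,50,0,-0.6,0,0,0,0,50,0,0,0,0,0,0,50])

```text
t: 17.62
tool_pos: [0.4094, -0.1857, 0.2323]
orientation: [2.213, 2.228, -0.001]
force: [-0.8, 1.1, 1.3]
opening: 0.0467
gripper_force: 0.0
```

```bash
python3 st.py; python3 - <<'E'
from h import *
b=eyes.read_camera('side');t=eyes.read_camera('top');w=eyes.read_camera('wrist')
z=lambda i,x,y,w,h:cv2.resize(i[y:y+h,x:x+w],(400,300),interpolation=cv2.INTER_CUBIC)
save('m5.png',np.vstack([np.hstack([cv2.resize(w,(400,300)),z(b,250,85,120,90)]),np.hstack([z(t,380,190,140,105),cv2.resize(b,(400,300))])]))
E
```

```text
{'tool_pos': [0.4094, -0.1857, 0.2323], 'orientation': [2.2134, 2.2278, -0.0005], 'force': [-0.7861, 1.0756, 1.3242], 'wrist_torque': [-0.0123, -0.1027, 0.0351], 'opening': 0.0467}
```

View pics/m5.png

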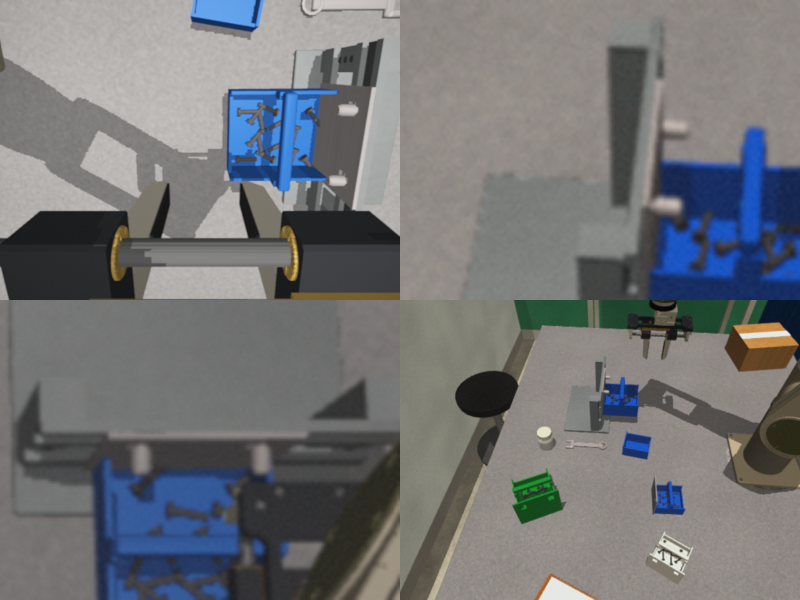

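The bin hangs level and flat against the rack. Both peg heads show through the plate, at about (348,110) and (337,181) in the wrist tile. The bystanders have not moved and the gripper is clear.

```bash
python3 -c "
from plant import robot
print(robot.close_job())"
```

```text
the job is handed in; nothing more can be done
None
```

The bin hangs on both rack pegs with its plate flat behind the peg heads and the gripper clear; I handed the job in at about 18 s, with the highest rack contact force I read about 12 N and the other things still in place.

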